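# Turn over, square up and clamp a lock faceplate

### The job

The pressed steel lock faceplate lies the wrong way up on the bare metal ledge of the stamping fixture, sticking out over the ledge's edge. Turn it over onto the fixture's rubber pad so that it lies show face up, and push it along the pad until it is flush and square against the fence; then press the toggle clamp's handle fully down so that the clamp holds it. Leave the other things on the counter where they are.

Things in the scene. Friction and masses are not known exactly. Their poses are not given: they have to be found in the camera images.
- fixture: Fixed stamping fixture, turned about z only. Origin on the counter, below point pad_step; x points from its open end to the fence, y to the side facing the robot, z up. Aluminium block x -58 to 138 mm, y -75 to 75, top z 60: bare ledge x -58 to 0, then the rubber pad x 0 to 122, top z 65. Base plate 10 mm thick, y -190 to 80; nothing sticks out past the open end at x -58.
- pad_step (a point): Middle of the top edge of the black rubber pad where it meets the bare ledge (fixture x 0, y 0, z 65 mm). The pad is 5 mm thick, so this edge is a 5 mm step up from the ledge, against which a part can be tipped over.
- fence_face (a point): Middle of the face of the fence that looks at the pad: a steel bar across the closed end of the pad (face at fixture x 122, y -75 to 75, top at z 80 mm); this point is at z 72.5.
- faceplate: Loose steel lock faceplate, 0.26-0.52 kg: sheet 90 (its x) x 120 (y) x 4 mm with a flange along each 90 mm side, 12 mm high overall. The smooth outside is the show face; flanges and two short studs are on the back. Origin at its middle, 6 mm from the show face; z points out of the back. Starts show face down (z up), one 120 mm edge 2-6 mm from the pad's step, the other 34-38 mm past x -58.
- clamp_handle (a joint): Handle of the toggle clamp, which stands beside the pad on the side away from the robot. 0: closed, the handle points level away from the pad (fixture -y) and the arm presses down. 1.15 (start): open, it points up and somewhat away, the arm upright. It stays where it is left (friction 0.22 N m).
- handle_hinge (a point): Hinge of the clamp handle, an axis along the fixture's x at fixture x 72, y -130, z 86 mm, between steel cheeks (top z 95) on a riser (fixture x 45 to 99, y -167 to -83, top z 65).
- handle_grip (a point): Middle of the handle's black round grip, 74 mm from the hinge, 8 mm above the hinge line when closed; the grip is 16 mm thick and runs from 50 to 106 mm from the hinge.
- clamp_arm: Clamp arm driven by the handle, 12 mm wide, 8 mm thick, 70 mm long. Origin on its own hinge at fixture x 72, y -97, z 86 mm. Open it stands upright, with a rubber foot 60 mm up that sticks out 12 mm towards the pad; closed it lies level over the pad and the sprung foot presses down (about 2 N) at fixture x 72, y -37, z 77.
- token0: Nickel token, 39 mm across, 4 mm thick, lying beyond the fixture's fence; leave it. Origin under its centre.
- token1: Another such token; leave it.
- token2: Another such token, on the base plate beside the ledge, on the clamp's side; leave it.
- gauge_block: Aluminium pin tumbler gauge block 45 x 90 x 24 mm with five brass pins, near the open end of the fixture; leave it. Origin under its centre.
- spanner: Red steel spanner lying on the left of the counter; leave it.
- screwdriver: Screwdriver with a black handle lying on the right of the counter; leave it.
- lock_cylinder: Steel cam lock cylinder 24 mm across and 29 mm high, standing on the left of the counter; leave it. Origin under its centre.
There are look-alikes about, which are no part of the job. Several things have the shape of the faceplate; the one meant has the colours described above.

How it is judged:
By the outcome, as a careful person would: the job done as asked, in the order asked, and still so for the second after the job is handed in, with the robot touching nothing.
It also fails if it takes over 58 s, if anything falls off the work surface, if the arm or the gripper's body presses on something with over 40 N, if the wrist force passes 120 N, or if a joint passes its speed limit or range.

### The arm

A 6-joint arm with a two-finger parallel gripper is mounted at the origin on the work surface. World frame = base frame: x ahead of the robot, y to its left, z up, the work surface at z = 0. Lengths are in m, angles in degrees, forces in N, time in s.
With the tool pointing down it reaches from about 0.3 to 0.75 m from the base axis. Payload 8.5 kg.
Tool frame: the origin (TCP) lies at the very end of the fingers, on their centre line; the grasp point (between the pads) lies 19 mm behind it; z points along the fingers, y is the line along which they close (so a half turn about z gives the same grasp; the last joint's range is limited). The gripper opens to 85 mm and grips with 20 to 120 N. Pads are 22 mm wide; open, the fingers measure 114 mm over their backs; the gripper's body (76 mm by 85 mm) begins 54 mm behind the grasp point. The pads swing forward as they close: fully open they stand 13 mm farther back than shut.
Start: joints at [-86.419, 21.807, 74.336, -0, 83.858, -12.336], TCP at [0.151, -0.529, 0.193] pointing down, gripper open.
Joint ranges: [-178.18, 178.18], [-50.72, 133.34], [12.68, 142.11], [-81.47, 261.47], [9.98, 163.14], [-165.26, 165.26]. Speed limits (degrees/s): [136.94, 136.94, 180, 180, 180, 180].

### API

Orientations are given as [roll, pitch, yaw] about the fixed x, y, z axes, in that order (R = Rz(yaw) Ry(pitch) Rx(roll)).
In Python, from rig import manip gives the robot as it stands.
- The arm moves only by the tool jog_arm, never from a script. Its arguments are lists of equal length, an entry for each row: "slide": the shift along the world's x, y, z in units of 0.6 m (1.0 is 0.6 m), a list of three; "twist": the turn about the world's z in units of pi/2 rad (1.0 is pi/2 rad). In form: {"slide": [[dx, dy, dz], ...], "twist": [twist, ...]}. A call has 1 to 20 rows; each row shifts and turns the commanded pose from where the row before left it; what a row does not reach is not made up. A row lasts 1/10 s, in which the tool goes at most 50 mm and 8.59 degrees, less where a joint would pass 70% of its speed; a pose out of reach is approached as far as the arm can. A call with a number of a shift or a turn outside -1 to 1 is refused whole. A call with a gripper value outside its range is refused whole. "claw" is the closure, from 0 (fully open) to 1 (shut), set as the call begins (left out, the last holds). The fingers move at their own pace and stop on an object; "squeeze" is the grip in N (left out, the last holds). Time passes only in rows, so rows that do not move let the fingers close. It gives the time, the measured TCP pose, the force, the opening and the grip force at its end, in the units of the state.
- manip.get_state(): the state, without advancing time (a new reading comes with each control period).
- manip.grab_frame(name): name is "scene" or "side" or "wrist"; returns (picture, depth): 480x640x3 uint8, blue, green, red; 480x640 float32, m along the optical axis (not along the pixel's ray), 0 where there is no reading.
- manip.camera_model(name): a dict with "fx", "fy", "cx", "cy" (pixels), "cam_to_world" (4x4, takes a point from camera to world coordinates). Camera axes: x right, y down, z forward; pixel columns grow to the right and rows downward; lengths in m; the calibration is good to about 2 mm. The wrist camera is an equidistant fisheye: a pixel r from the principal point sees the ray r / f radians off the axis. A picture is of the moment at which its call begins: read the wrist's pose just before it. camera_model takes no time and is no camera call; for the wrist camera it gives the pose at the moment of the call.
- manip.close_job(): hands the job in; it is judged then, once.
Trained networks look in the newest picture that a camera, given by its name, has taken for a name from the list of things; names that differ only in an ending like _2 or _b are one class to them, and where a whole thing is asked for, a point or a joint stands for the part that bears it (a point fixed in the world has none). Each returns a list of dicts, best first, with "confidence" (0 to 1); they miss things now and then, are a little off and sometimes report something else, mostly with a low value. They report only what shows in the picture. A call takes as long as a camera call. They do not tell look-alikes from the thing itself.
- manip.find_in(camera, thing): "pixel" ([row, column] in pixels, amid what is visible of it).
- manip.mark_of(camera, thing): "pixel" ([row, column] in pixels: a listed point, or the origin of a listed thing).
The state is a dict: "time": time; "qpos": joint angles; "dq": joint speeds; "joint_torque": joint torques, N m; "ee_pos": TCP position; "ee_rot": TCP orientation; "wrist_force": force on the tool from outside, world axes, zero at the start; "wrist_torque": the same for the moment, N m; "grip_width": finger opening in m; "grip_force": force on a finger pad.
Only numpy, scipy, OpenCV 4.12 (cv2) and the standard library are available. Lean on these libraries where they do the work, as an engineer would, in place of code of your own. Each camera call takes 0.05 s, during which the arm holds its last target. There are 200 camera calls.

## Working session

There is one attempt and no reset: what is moved stays moved. The work goes in short steps, Python scripts to look and compute and a tool call to move; the robot and the scene stay as the last step left them, time stands still between calls to the robot, and variables do not carry over. Pictures are saved under pics/ and viewed, at most 10 in all, crops included, and the job is handed in when it is done.

Besides the shell and the picture viewer there is one more tool, called after "Request:" as name(argument=value, ...), one argument or row to a line, values as JSON. jog_arm: Moves the arm, as the interface text tells. Shifts and turns lie within -1 to 1; 1 stands for 0.6 m of shift or pi/2 rad of turn. Its arguments: {"type":"object","properties":{"slide":{"type":"array"},"twist":{"type":"array"},"claw":{"type":"number"},"squeeze":{"type":"number"}},"required":["slide","twist"]}

```bash
ls; mkdir -p pics; cat > h.py <<'E'
import numpy as np, cv2
from rig import manip
def shot(n,f):
    p,d=manip.grab_frame(n); cv2.imwrite('pics/'+f,p); return p,d,manip.camera_model(n)
def w(m,d,px):
    r,c=px; z=d[int(round(r)),int(round(c))]
    return (m['cam_to_world']@np.array([(c-m['cx'])/m['fx']*z,(r-m['cy'])/m['fy']*z,z,1]))[:3]
def ray(m,px):
    r,c=px; M=np.array(m['cam_to_world']); v=M[:3,:3]@np.array([(c-m['cx'])/m['fx'],(r-m['cy'])/m['fy'],1]); return M[:3,3],v
E
python3 - <<'E'
from h import *
np.set_printoptions(precision=4,suppress=True)
for n in('scene','side'):
    p,d,m=shot(n,n+'0.png')
    m['cam_to_world']=np.array(m['cam_to_world']); print(n,m)
    for t in('pad_step','fence_face','faceplate','handle_hinge','handle_grip','gauge_block','token2'):
        for r in manip.mark_of(n,t)[:3]:
            print(t,np.round(r['pixel']),round(r['confidence'],2),w(m,d,r['pixel']))
print(manip.get_state())
E
```

```text
pics
scene {'fx': 452.88101056043627, 'fy': 452.88101056043627, 'cx': 327.43371005493054, 'cy': 242.4862358045281, 'cam_to_world': array([[ 0.637 ,  0.5524, -0.5378,  1.0512],
       [ 0.7708, -0.4435,  0.4574, -0.4077],
       [ 0.0141, -0.7058, -0.7083,  0.7948],
       [ 0.    ,  0.    ,  0.    ,  1.    ]])}
pad_step [257. 300.] 0.9 [ 0.4924 -0.0125  0.0628]
pad_step [243. 371.] 0.19 [0.5201 0.1851 0.0038]
fence_face [227. 344.] 0.74 [0.4893 0.1205 0.0736]
faceplate [416. 275.] 0.97 [ 0.7283 -0.2479  0.0028]
faceplate [268. 286.] 0.95 [ 0.4986 -0.0549  0.0633]
faceplate [197. 314.] 0.94 [0.2913 0.1873 0.0043]
handle_hinge [266. 366.] 0.8 [0.6174 0.0681 0.0875]
handle_hinge [256. 300.] 0.59 [ 0.4899 -0.0098  0.0618]
handle_grip [241. 379.] 0.62 [0.6378 0.075  0.1732]
gauge_block [342. 321.] 0.74 [ 0.6698 -0.0949  0.0222]
token2 [310. 339.] 0.64 [ 0.6285 -0.0125  0.0142]
token2 [244. 376.] 0.57 [0.6307 0.075  0.159 ]
token2 [226. 350.] 0.4 [0.4993 0.1299 0.0808]
side {'fx': 565.3442547671997, 'fy': 565.3442547671997, 'cx': 316.7786289383936, 'cy': 242.43037167350735, 'cam_to_world':
[... 489 characters left out ...]
0904]
handle_grip [210. 256.] 0.54 [0.6322 0.0895 0.1593]
gauge_block [239. 292.] 0.59 [ 0.6405 -0.0636  0.014 ]
token2 [324. 280.] 0.72 [0.5188 0.197  0.0043]
token2 [333. 324.] 0.66 [0.4364 0.183  0.0035]
{'time': 0.8, 'qpos': array([-86.4186,  21.805 ,  74.3342,  -0.0023,  83.8601, -12.3329]), 'dq': array([ 0.0067,  0.048 ,  0.0046, -0.0419, -0.0274,  0.0479]), 'joint_torque': array([ -0.0017, -44.8308, -23.1462,  -0.0002,   0.0005,   0.    ]), 'ee_pos': array([ 0.1508, -0.5289,  0.1925]), 'ee_rot': array([179.9998,   0.0024,  15.9145]), 'wrist_force': array([0.4927, 0.25  , 0.5   ]), 'wrist_torque': array([-0.0182, -0.0436,  0.0321]), 'grip_force': 0.0, 'grip_width': 0.08563103307475492}
```

```bash
python3 - <<'E'
import cv2
p=cv2.imread('pics/scene0.png');cv2.imwrite('pics/sc.png',cv2.resize(p[170:370,220:440],None,fx=3,fy=3)[:600])
p=cv2.imread('pics/side0.png');cv2.imwrite('pics/sd.png',cv2.resize(p[150:330,220:440],None,fx=3.3,fy=3.3)[:600])
E
```

```text
(no output)
```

View pics/sc.png

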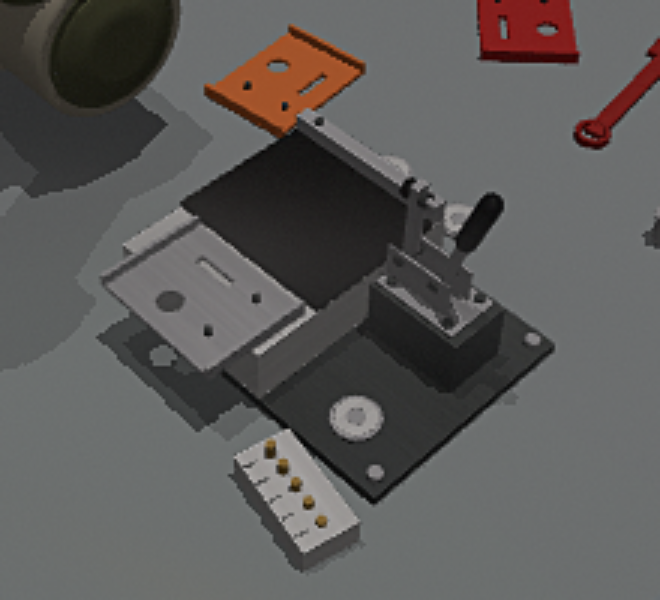

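View pics/sd.png

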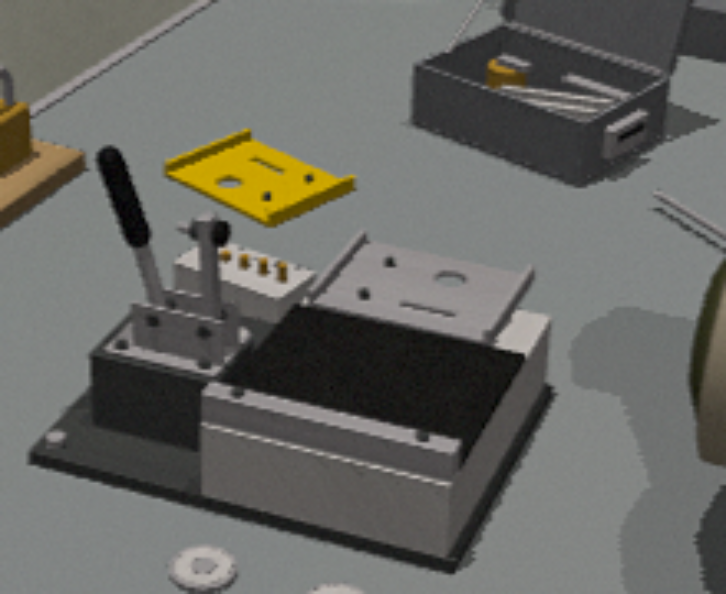

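The grey faceplate shows at about (268,286) in the scene view, lying back up with its flanges along the fixture's x. The clamp is open on the far side. Next I'll fit the fixture and plate poses from the depth data.

```bash
cat > fit.py <<'E'
from h import *
np.set_printoptions(precision=4,suppress=True)
def cloud(n,f):
    p,d,m=shot(n,f); v,u=np.mgrid[0:480,0:640]
    P=np.stack([(u-m['cx'])/m['fx']*d,(v-m['cy'])/m['fy']*d,d,np.ones_like(d)],-1)@np.array(m['cam_to_world']).T
    ok=d>0; return P[ok][:,:3],p[ok].astype(int)
def rect(P,name):
    q=(P[:,:2]*1000).astype(np.float32); r=cv2.minAreaRect(q); print(name,len(q),'c',np.round(r[0],1),'size',np.round(r[1],1),'ang',round(r[2],2),'z',np.round(np.percentile(P[:,2],[5,50,95]),4))
    return r
E
python3 - <<'E'
from fit import *
for n in('scene','side'):
    P,C=cloud(n,n+'1.png'); g=C.mean(1); z=P[:,2]
    reg=(abs(P[:,0]-.5)<.13)&(abs(P[:,1]-.03)<.2)
    def big(mask,name):
        Q=P[mask&reg]; 
        # drop outliers on 4mm grid by neighbour count
        from scipy.spatial import cKDTree
        t=cKDTree(Q[:,:2]); k=np.array([len(a) for a in t.query_ball_point(Q[:,:2],.006)]); Q=Q[k>np.median(k)*.4]
        return rect(Q,n+' '+name)
    big((z>.058)&(z<.07)&(g<60),'pad')
    big((z>.076)&(z<.084)&(P[:,1]>.08)&(P[:,0]<.575),'fencetop')
    big((z>.056)&(z<.078)&(g>85)&(P[:,1]<.03)&(P[:,0]<.6),'plate+ledge')
    Q=P[(z>.1)&(z<.2)&(g<50)&(abs(P[:,0]-.63)<.07)&(abs(P[:,1]-.08)<.06)];print('grip',Q.mean(0),Q.min(0),Q.max(0))
E
```

```text
scene pad 2754 c [507.7  48.1] size [190.7 241.1] ang 59.54 z [0.0618 0.0647 0.0674]
scene fencetop 235 c [476.2 124.1] size [149.8  17.7] ang 4.63 z [0.077  0.0795 0.0821]
scene plate+ledge 1792 c [493.1 -51.8] size [151.   96.4] ang 5.7 z [0.0596 0.0636 0.071 ]
grip [0.626  0.0765 0.1599] [0.5693 0.0689 0.1236] [0.6507 0.0872 0.1885]
side pad 2300 c [517.   50.4] size [226.6 117.9] ang 0.27 z [0.0617 0.0643 0.0662]
side fencetop 463 c [491.2 124. ] size [ 50.7 175.9] ang 80.81 z [0.0767 0.0792 0.0815]
side plate+ledge 1302 c [491.7 -53.9] size [149.1  93.9] ang 3.77 z [0.0589 0.0634 0.071 ]
grip [0.6222 0.0851 0.1575] [0.5682 0.0701 0.1296] [0.6454 0.0924 0.1878]
```

```bash
cat >> fit.py <<'E'
from scipy.optimize import minimize
def fixz(x,y):
    h=np.where((x>138)|(y>80)|(y<-190),0,10.)
    b=(x<138)&(abs(y)<75); h=np.where(b,65,h); return np.where(b&(x>122),80,h)
def platez(x,y,zs=64,zf=72):
    return np.where((abs(x)<45)&(abs(y)<60),np.where(abs(y)>56,zf,zs),60.)
def loc(P,p):
    c,s=np.cos(p[2]),np.sin(p[2]); dx,dy=P[:,0]-p[0],P[:,1]-p[1]; return c*dx+s*dy,-s*dx+c*dy
def solve(f,p0,s=(10,10,.06)):
    best=None
    for k in range(6):
        r=np.random.default_rng(k).normal(size=3)*np.array(s)*.4
        S=np.array([p0+r]+[p0+r+np.eye(3)[i]*s[i] for i in range(3)])
        o=minimize(f,p0,method='Nelder-Mead',options=dict(initial_simplex=S,xatol=1e-4,fatol=1e-6))
        if best is None or o.fun<best.fun: best=o
    return best
E
python3 - <<'E'
from fit import *
A=[]
for n in('scene','side'):
    P,C=cloud(n,n+'2.png'); P=P*1000
    m=(abs(P[:,0]-500)<200)&(abs(P[:,1]-20)<250); P=P[m];C=C[m];A.append(P)
    def f(p,P=P):
        x,y=loc(P,p); k=(x>6)&(x<165)&(y>-78)&(y<110)
        # also pull: mean clipped residual
        return np.minimum(abs(P[k,2]-fixz(x[k],y[k])),12).mean()
    o=solve(f,np.array([488,-5,np.radians(94.6)])); print(n,'fix',o.x[:2],np.degrees(o.x[2]),o.fun)
    q=o.x
    def g(p):
        x,y=loc(P,p); k=(x<43+15)&(x>-70)&(abs(y)<72)&(C.mean(1)>70)|((x<45)&(x>-45)&(abs(y)<60))
        k&=loc(P,q)[0]<-1
        zz=P[k,2];mod=np.where(x[k]<-45,0,platez(x[k],y[k])); return np.minimum(abs(zz-mod),8).mean()
    o=solve(g,np.array([493,-52,q[2]])); print(n,'plate',o.x[:2],np.degrees(o.x[2]),o.fun,'in fix',loc(o.x[None],q))
E
```

```text
scene fix [479.3527  -4.3006] 95.54593996261936 1.7215322658807044
scene plate [494.0509 -53.5074] 95.24154353372651 3.3446639315307576 in fix (array([-50.3969]), array([-9.8738]))
side fix [489.8373  -4.4134] 95.34600043814257 5.3468491431049845
side plate [502.7291 -53.5702] 94.15980973858534 1.5618360075885167 in fix (array([-50.1441]), array([-8.2558]))
```

Request:
jog_arm(
  slide=[
    [0.042, 0.0483, 0],
    [0.042, 0.0483, 0],
    [0.042, 0.0483, 0],
    [0.042, 0.0483, 0],
    [0.042, 0.0483, 0],
    [0.042, 0.0483, 0],
    [0.042, 0.0483, 0],
    [0.042, 0.0483, 0],
    [0.042, 0.0483, 0],
    [0.042, 0.0483, 0],
    [0.042, 0.0483, 0],
    [0.042, 0.0483, 0],
    [0.042, 0.0483, 0],
    [0.042, 0.0483, 0],
    [0, 0, 0],
  ],
  twist=[0.063, 0.063, 0.063, 0.063, 0.063, 0.063, 0.063, 0.063, 0.063, 0.063, 0.063, 0.063, 0.063, 0.063, 0],
)

```text
time: 2.5
ee_pos: [0.5055, -0.1202, 0.1924]
ee_rot: [180.0, -0.0, 95.7]
wrist_force: [-0.5, -0.4, 0.6]
grip_width: 0.0853
grip_force: 0.0
```

```bash
python3 - <<'E'
from fit import *
s=manip.get_state(); print(s['ee_pos'],s['ee_rot'],s['qpos'])
p,d,m=shot('wrist','w1.png'); M=np.array(m['cam_to_world']); print(M,m['fx'],m['cx'],m['cy'])
cv2.imwrite('pics/w1s.png',p)
E
```

```text
[ 0.5055 -0.1202  0.1924] [179.9616  -0.0327  95.6906] [-26.4777  18.7435  79.1238   0.0486  82.1176 -32.175 ]
[[ 0.9955  0.0918  0.0252  0.4983]
 [ 0.0952 -0.9616 -0.2575 -0.0558]
 [ 0.0006  0.2587 -0.966   0.3742]
 [ 0.      0.      0.      1.    ]] 371.64829954431775 321.58139772077305 233.02966515463817
```

View pics/w1s.png

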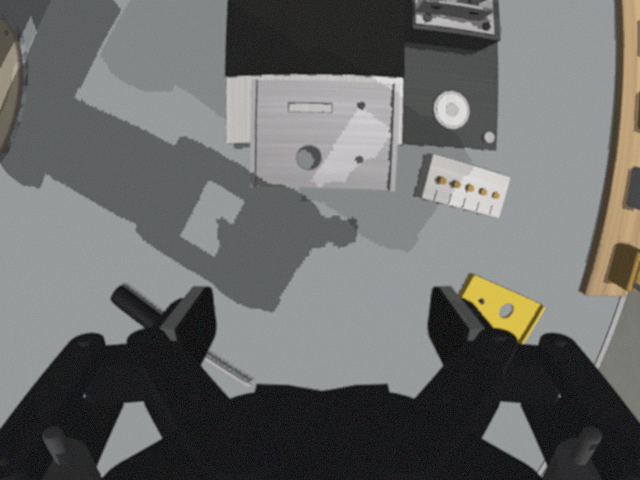

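The plate (grey, flanges left and right) spans roughly rows 78–190, columns 250–397. The pad edge is at row 76, columns 226–404. I'll turn these pixels into positions.

```bash
cat >> h.py <<'E'
def fish(m,px,z):
    M=np.array(m['cam_to_world']); x,y=px[1]-m['cx'],px[0]-m['cy']; r=np.hypot(x,y); t=r/m['fx']
    v=M[:3,:3]@np.array([x/r*np.sin(t),y/r*np.sin(t),np.cos(t)]); return M[:3,3]+v*(z-M[2,3])/v[2]
E
python3 - <<'E'
from h import *
p=cv2.imread('pics/w1.png'); g=cv2.cvtColor(p,6).astype(float)
m=manip.camera_model('wrist'); np.set_printoptions(precision=4,suppress=True)
W=lambda px,z:fish(m,px,z)
# edge rows by columns: pad/ledge boundary, free edge
for c in (235,240): 
    r=60+np.argmax(np.diff(g[60:95,c])); e=W((r+.5,c),.0625); print('pad edge',c,r,e)
for c in (268,295,340,380):
    r=175+np.argmax(abs(np.diff(g[175:200,c]))); print('free',c,r,W((r+.5,c),.062))
for r in (30,50):
    c=215+np.argmax(-np.diff(g[r,215:235])); c2=395+np.argmax(np.diff(g[r,395:415])); print('pad sides',r,c,c2,W((r,c+.5),.065),W((r,c2+.5),.065))
for r in (110,150,180):
    d=np.diff(g[r]); print(r,'row profile L',g[r,244:262].astype(int),'R',g[r,384:406].astype(int))
cv2.imwrite('pics/w1c.png',cv2.resize(p[60:210,215:415],None,fx=4,fy=4,interpolation=2))
E
```

```text
pad edge 235 76 [ 0.4211 -0.0104  0.0625]
pad edge 240 75 [ 0.4254 -0.0094  0.0625]
free 268 182 [ 0.4569 -0.0991  0.062 ]
free 295 190 [ 0.4804 -0.1039  0.062 ]
free 340 187 [ 0.5182 -0.0978  0.062 ]
free 380 189 [ 0.5524 -0.0959  0.062 ]
pad sides 30 225 402 [0.4089 0.0305 0.065 ] [0.5571 0.0435 0.065 ]
pad sides 50 224 404 [0.4101 0.0124 0.065 ] [0.5602 0.0258 0.065 ]
110 row profile L [187 182 185 188 189 190 183 171 169 169 157 127 114 148 169 170 169 173] R [173 172 175 177 176 175 170 147 110 117 154 178 182 180 188 198 205 193
 163 108  76  70]
150 row profile L [154 154 151 153 156 158 160 165 164 165 139 105 113 148 162 161 160 161] R [171 169 171 167 150 121  90  99 140 169 177 176 167 151 138 134 134 137
 137 136 136 135]
180 row profile L [ 96  96 101  97  96  94  93  89  89  93  80  76  79  82  86  87  86  88] R [170 162 150 122  91  80 115 155 174 170 167 156 140 135 136 135 133 134
 133 135 136 134]
```

View pics/w1c.png

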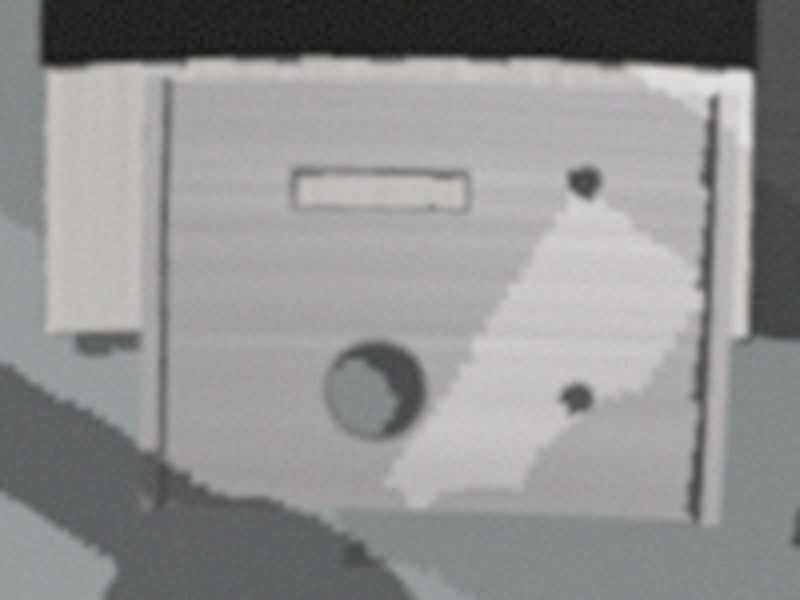

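Request:
jog_arm(
  slide=[
    [0, 0, -0.05],
    [0, 0, -0.05],
    [0, 0, -0.05],
    [0, 0, -0.05],
    [0, 0, -0.05],
    [0, 0, 0],
    [-0.0008, 0.0083, 0],
    [-0.0008, 0.0083, 0],
    [-0.0004, 0.0042, 0],
    [-0.0004, 0.0042, 0],
    [0, 0, 0],
  ],
  twist=[0, 0, 0, 0, 0, 0, 0, 0, 0, 0, 0],
)

```text
time: 3.65
ee_pos: [0.5024, -0.1079, 0.0431]
ee_rot: [180.0, 0.0, 95.3]
wrist_force: [-1.2, 0.3, -0.1]
grip_width: 0.0855
grip_force: 0.0
```

Request:
jog_arm(
  slide=[
    [-0.0003, 0.0033, 0],
    [-0.0003, 0.0033, 0],
    [0, 0, 0],
  ],
  twist=[0, 0, 0],
)

```text
time: 3.95
ee_pos: [0.5018, -0.104, 0.0425]
ee_rot: [-180.0, -0.0, 95.3]
wrist_force: [0.6, 0.8, 0.1]
grip_width: 0.0851
grip_force: 0.0
```

Request:
jog_arm(
  slide=[
    [-0.0003, 0.0033, 0],
    [-0.0003, 0.0033, 0],
    [0, 0, 0],
  ],
  twist=[0, 0, 0],
)

```text
time: 4.25
ee_pos: [0.5014, -0.1, 0.0425]
ee_rot: [-180.0, -0.0, 95.3]
wrist_force: [0.6, 0.4, -0.1]
grip_width: 0.0851
grip_force: 0.0
```

Request:
jog_arm(
  slide=[
    [-0.0003, 0.0033, 0],
    [-0.0003, 0.0033, 0],
    [0, 0, 0],
  ],
  twist=[0, 0, 0],
)

```text
time: 4.55
ee_pos: [0.5011, -0.096, 0.0425]
ee_rot: [-180.0, -0.0, 95.3]
wrist_force: [-0.2, 0.1, -0.4]
grip_width: 0.0854
grip_force: 0.0
```

Request:
jog_arm(
  slide=[
    [-0.0003, 0.0033, 0],
    [0, 0, 0],
  ],
  twist=[0, 0],
)

```text
time: 4.75
ee_pos: [0.5009, -0.0941, 0.0425]
ee_rot: [-180.0, -0.0, 95.3]
wrist_force: [0.4, -0.4, -0.5]
grip_width: 0.0854
grip_force: 0.0
```

```bash
python3 - <<'E'
from h import *
p,d,m=shot('wrist','w2.png'); s=manip.get_state(); print(s['wrist_force'],s['wrist_torque'])
E
```

```text
[0.23179471 0.68430628 0.07722903] [ 0.02871728  0.03009739 -0.00328483]
```

View pics/w2.png

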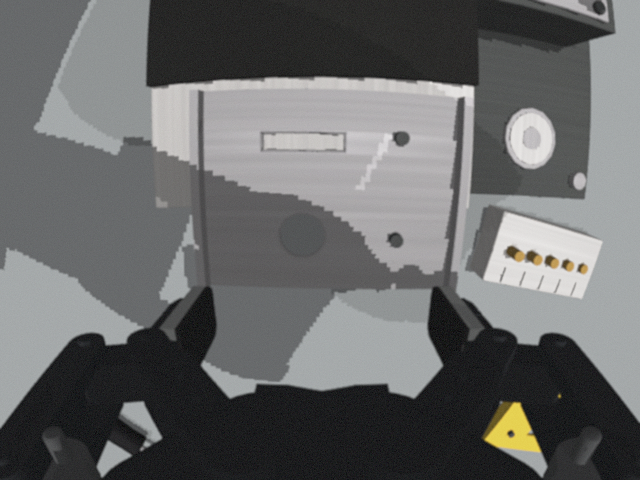

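```bash
python3 - <<'E'
from h import *
m=manip.camera_model('wrist'); np.set_printoptions(precision=4,suppress=True)
for px,z in (((288,230),.062),((290,320),.062),((289,430),.062),((84,320),.0625),((91,320),.064),((85,160),.0625),((85,470),.0625),((289,212),.0555),((289,430),.0555)): print(px,fish(m,px,z))
p=cv2.imread('pics/w2.png'); cv2.imwrite('pics/w2c.png',cv2.resize(p[200:350,160:360],None,fx=4,fy=4,interpolation=2))
E
```

```text
(288, 230) [ 0.4574 -0.1031  0.062 ]
(290, 320) [ 0.501  -0.0995  0.062 ]
(289, 430) [ 0.5546 -0.0949  0.062 ]
(84, 320) [ 0.4924 -0.0057  0.0625]
(91, 320) [ 0.4927 -0.0089  0.064 ]
(85, 160) [ 0.4193 -0.0086  0.0625]
(85, 470) [0.5595 0.0037 0.0625]
(289, 212) [ 0.4464 -0.1078  0.0555]
(289, 430) [ 0.557  -0.0976  0.0555]
```

View pics/w2c.png

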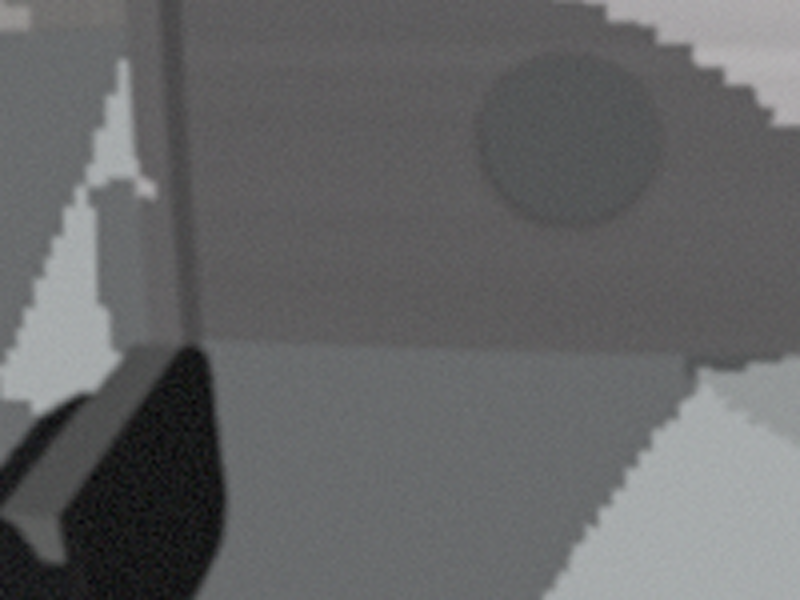

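```bash
python3 - <<'E'
from h import *
p,d,m=shot('wrist','w3.png'); M=np.array(m['cam_to_world']); np.set_printoptions(precision=4,suppress=True)
def P(r,c):
    x,y=c-m['cx'],r-m['cy']; q=np.hypot(x,y); t=q/m['fx']; z=d[r,c]; return (M@np.array([x/q*np.tan(t)*z,y/q*np.tan(t)*z,z,1]))[:3]
for px in ((290,205),(300,205),(310,205),(330,205),(350,205),(300,190),(320,180),(292,440),(310,440),(330,440),(280,300),(285,400),(40,300),(190,170)): print(px,round(float(d[px]),4),P(*px))
E
```

```text
(290, 205) 0.1318 [ 0.4572 -0.0865  0.1025]
(300, 205) 0.1306 [ 0.4578 -0.0895  0.1046]
(310, 205) 0.1298 [ 0.4581 -0.0928  0.1063]
(330, 205) 0.1289 [ 0.4587 -0.0997  0.1091]
(350, 205) 0.127 [ 0.4594 -0.1061  0.1128]
(300, 190) 0.1233 [ 0.4542 -0.0868  0.1114]
(320, 180) 0.1082 [ 0.4561 -0.0864  0.1269]
(292, 440) 0.1293 [ 0.5429 -0.0782  0.1051]
(310, 440) 0.1279 [ 0.5433 -0.0841  0.1081]
(330, 440) 0.1265 [ 0.5438 -0.0906  0.1113]
(280, 300) 0.1713 [ 0.4912 -0.0943  0.0646]
(285, 400) 0.1714 [ 0.5382 -0.0926  0.0653]
(40, 300) 0.1425 [0.4822 0.0126 0.0656]
(190, 170) 0.164 [ 0.4263 -0.0577  0.0607]
```

```bash
python3 - <<'E'
from fit import *
for n in('side','scene'):
    P,C=cloud(n,n+'3.png'); g=C.mean(1)
    for x0 in (.451,.551):
        for y0 in (-.094,):
            k=(abs(P[:,0]-x0)<.012)&(abs(P[:,1]-y0)<.025)&(P[:,2]>.03)&(P[:,2]<.2)
            Q=P[k]; o=np.argsort(Q[:,2]); G=g[k]
            h,e=np.histogram(Q[:,2],bins=np.arange(.03,.2,.01)); hd,_=np.histogram(Q[G<55,2],bins=e); print(n,x0,h,hd)
p=cv2.imread('pics/side3.png'); q=cv2.imread('pics/scene3.png')
cv2.imwrite('pics/ss.png',np.hstack([cv2.resize(p[120:270,270:420],(400,400),interpolation=2),cv2.resize(q[170:320,210:360],(400,400),interpolation=2)]))
E
```

```text
side 0.451 [ 0  0  1 61 19  0  7 35 34 40 30 72 48 12 10 42] [ 0  0  0  0  0  0  0 17 22 23 24 71 48 12 10 41]
side 0.551 [ 0  0  0 72  8  0 11 39 34 38 31 58 21 14 20 44] [ 0  0  0  0  0  0  6 24 25 24 27 56 16 14 18 40]
scene 0.451 [  0   0   2 104  30   0  19  36  32  33  29  39   6  12   7  14] [ 0  0  0  2  0  0 18 33 28 32 26 39  6 12  7 14]
scene 0.551 [ 0  0  2 89 16  0  4 30 30 26 11 41 30 21  2 22] [ 0  0  1 31  4  0  2 26 26 20 11 41 30 20  2 21]
```

View pics/ss.png

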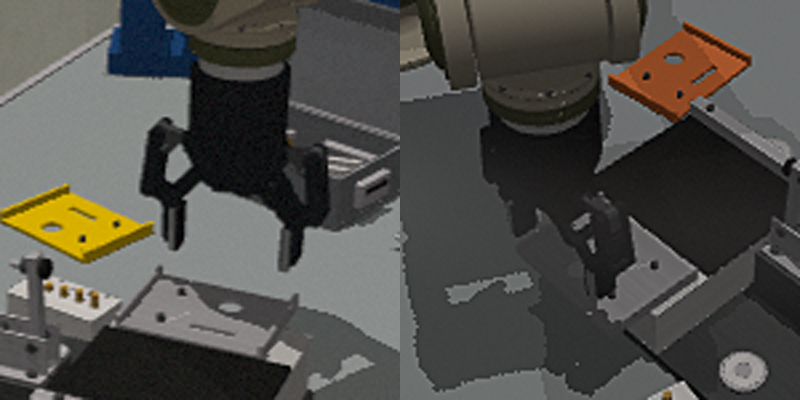

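The side view shows the fingertips hovering above the plate, at about z 0.096 while the reported TCP is 0.0425. So open tips sit about 53 mm above the reported TCP. I'll back out, go down and use that offset.

Request:
jog_arm(
  slide=[
    [0.0038, -0.0415, 0],
    [0, 0, 0],
    [0, 0, -0.04],
    [0, 0, -0.037],
    [0, 0, 0],
    [0, 0, 0],
  ],
  twist=[0, 0, 0, 0, 0, 0],
)

```text
time: 5.55
ee_pos: [0.5032, -0.119, -0.0034]
ee_rot: [-180.0, -0.0, 95.3]
wrist_force: [0.1, -0.0, 1.0]
grip_width: 0.0852
grip_force: 0.0
```

Request:
jog_arm(
  slide=[
    [-0.0008, 0.0083, 0],
    [-0.0004, 0.0042, 0],
    [-0.0004, 0.0042, 0],
    [-0.0003, 0.0033, 0],
    [0, 0, 0],
  ],
  twist=[0, 0, 0, 0, 0],
)

```text
time: 6.05
ee_pos: [0.5026, -0.1073, -0.0032]
ee_rot: [179.9, 0.1, 95.3]
wrist_force: [1.2, -2.0, 1.1]
grip_width: 0.0854
grip_force: 1.0
```

Request:
jog_arm(
  slide=[
    [-0.0003, 0.0033, 0],
    [0, 0, 0],
  ],
  twist=[0, 0],
)

```text
time: 6.25
ee_pos: [0.5022, -0.1054, -0.0035]
ee_rot: [180.0, 0.0, 95.3]
wrist_force: [1.5, -2.8, 2.7]
grip_width: 0.0851
grip_force: 1.6
```

Request:
jog_arm(
  slide=[
    [-0.0002, 0.0025, 0],
    [0, 0, 0],
  ],
  twist=[0, 0],
)

```text
time: 6.45
ee_pos: [0.5019, -0.1038, -0.0036]
ee_rot: [180.0, 0.0, 95.3]
wrist_force: [0.9, -3.8, 2.0]
grip_width: 0.0855
grip_force: 1.9
```

Request:
jog_arm(
  slide=[
    [-0.0002, 0.0025, 0],
    [0, 0, 0],
  ],
  twist=[0, 0],
)

```text
time: 6.65
ee_pos: [0.5018, -0.1035, -0.0035]
ee_rot: [180.0, 0.1, 95.3]
wrist_force: [-0.5, -11.0, 2.1]
grip_width: 0.0855
grip_force: 5.4
```

Request:
jog_arm(
  slide=[
    [0, 0.001, 0.003],
    [0, 0, 0.004],
    [0, 0, 0.005],
    [0, 0, 0.005],
    [0, 0, 0],
  ],
  twist=[0, 0, 0, 0, 0],
)

```text
time: 7.15
ee_pos: [0.5017, -0.1031, 0.0066]
ee_rot: [-180.0, 0.1, 95.3]
wrist_force: [-0.1, -11.4, -1.5]
grip_width: 0.0855
grip_force: 6.2
```

```bash
cat > pl.py <<'E'
from fit import *
import sys
# free-edge heights: grey points near edge from wrist depth
p,d,m=shot('wrist','wl.png'); M=np.array(m['cam_to_world']); v,u=np.mgrid[0:480,0:640]
x,y=u-m['cx'],v-m['cy']; q=np.hypot(x,y)+1e-9; t=q/m['fx']
P=np.stack([x/q*np.tan(t)*d,y/q*np.tan(t)*d,d,np.ones_like(d)],-1)@M.T*1000
a=np.radians(95.2); dx,dy=P[...,0]-485.5,P[...,1]+4.2
X=np.cos(a)*dx+np.sin(a)*dy; Y=-np.sin(a)*dx+np.cos(a)*dy; Z=P[...,2]
for c in (265,300,340,375):
    k=[r for r in range(20,300) if d[r,c]>0 and Z[r,c]>40 and p[r,c].mean()>62]
    print(c,[(int(X[r,c]),int(Y[r,c]),int(Z[r,c])) for r in k[::max(1,len(k)//7)]])
s=manip.get_state(); print(s['ee_pos'],s['wrist_force'])
E
python3 pl.py
```

```text
265 [(1, 11, 65), (-10, 10, 66), (-21, 11, 59), (-34, 10, 69), (-45, 10, 68), (-56, 10, 71), (-73, 11, 72), (-85, 11, 73)]
300 [(1, 0, 64), (-8, 0, 65), (-18, 0, 60), (-29, 0, 68), (-38, 0, 68), (-48, 0, 70), (-75, 0, 72), (-86, 0, 73)]
340 [(1, -13, 64), (-11, -13, 65), (-23, -13, 59), (-36, -13, 68), (-49, -13, 70), (-61, -13, 70), (-73, -13, 73), (-87, -13, 73)]
375 [(1, -24, 65), (-11, -24, 65), (-24, -24, 66), (-36, -24, 68), (-49, -24, 71), (-61, -24, 71), (-74, -25, 71)]
[ 0.5017 -0.1031  0.0065] [  0.1717 -13.2307  -2.111 ]
```

Request:
jog_arm(
  slide=[
    [0, 0.0007, 0.0047],
    [0, 0.0007, 0.0047],
    [-0.0001, 0.0014, 0.0064],
    [-0.0001, 0.0014, 0.0064],
    [-0.0002, 0.0019, 0.0063],
    [-0.0002, 0.0019, 0.0063],
    [0, 0, 0],
  ],
  twist=[0, 0, 0, 0, 0, 0, 0],
)

```text
time: 7.9
ee_pos: [0.5015, -0.0989, 0.0281]
ee_rot: [180.0, 0.2, 95.3]
wrist_force: [-0.8, -15.7, 2.0]
grip_width: 0.0856
grip_force: 7.6
```

```bash
python3 pl.py
```

```text
265 [(1, 14, 65), (-12, 13, 71), (-25, 12, 73), (-37, 12, 79), (-49, 11, 84), (-60, 12, 85), (-71, 11, 90), (-82, 11, 95)]
300 [(2, 0, 65), (-9, 0, 69), (-19, 0, 60), (-29, 0, 78), (-39, 0, 79), (-48, 0, 82), (-73, 0, 92), (-83, 0, 94)]
340 [(2, -14, 63), (-12, -14, 70), (-25, -14, 73), (-37, -13, 78), (-48, -13, 84), (-60, -13, 86), (-70, -13, 91), (-81, -13, 94)]
375 [(1, -28, 65), (-12, -27, 71), (-25, -26, 73), (-37, -26, 80), (-49, -25, 83), (-60, -25, 86), (-71, -25, 91), (-82, -25, 94)]
[ 0.5015 -0.099   0.0279] [ -0.6485 -15.1352   2.2326]
```

Request:
jog_arm(
  slide=[
    [-0.0002, 0.0025, 0.006],
    [-0.0002, 0.0025, 0.006],
    [-0.0003, 0.0031, 0.0058],
    [-0.0003, 0.0031, 0.0058],
    [-0.0003, 0.0035, 0.0055],
    [-0.0003, 0.0035, 0.0055],
    [-0.0003, 0.0039, 0.0052],
    [-0.0003, 0.0039, 0.0052],
    [0, 0, 0],
  ],
  twist=[0, 0, 0, 0, 0, 0, 0, 0, 0],
)

```text
time: 8.85
ee_pos: [0.5006, -0.0837, 0.0559]
ee_rot: [179.9, 0.3, 95.3]
wrist_force: [-3.1, -17.0, 10.0]
grip_width: 0.0854
grip_force: 8.2
```

```bash
python3 pl.py
```

```text
265 [(1, 17, 65), (-11, 16, 75), (-23, 15, 85), (-33, 14, 94), (-43, 13, 102), (-52, 12, 109), (-59, 11, 118)]
300 [(1, 1, 65), (-9, 1, 73), (-19, 0, 82), (-28, 0, 88), (-36, 0, 96), (-53, 2, 60), (-61, 0, 116), (-68, 0, 120)]
340 [(1, -16, 64), (-11, -15, 75), (-22, -15, 84), (-33, -15, 94), (-42, -14, 102), (-51, -14, 109), (-59, -14, 116), (-67, -14, 122)]
375 [(1, -32, 64), (-11, -31, 75), (-23, -29, 86), (-33, -28, 94), (-42, -27, 102), (-51, -27, 109), (-59, -26, 116), (-68, -26, 120)]
[ 0.5006 -0.0838  0.0557] [ -3.9239 -16.4249   9.0006]
```

Request:
jog_arm(
  slide=[
    [-0.0004, 0.0043, 0.0048],
    [-0.0004, 0.0043, 0.0048],
    [-0.0004, 0.0046, 0.0044],
    [-0.0004, 0.0046, 0.0044],
    [-0.0005, 0.0051, 0.004],
    [-0.0005, 0.0051, 0.004],
    [-0.0005, 0.0053, 0.0036],
    [-0.0005, 0.0053, 0.0036],
    [0, 0, 0],
  ],
  twist=[0, 0, 0, 0, 0, 0, 0, 0, 0],
)

```text
time: 9.8
ee_pos: [0.4976, -0.0574, 0.0746]
ee_rot: [-180.0, -0.0, 95.3]
wrist_force: [1.1, -2.2, 2.0]
grip_width: 0.0856
grip_force: 1.2
```

```bash
python3 pl.py
```

```text
265 [(1, 21, 65), (-7, 19, 81), (-14, 17, 96), (-21, 15, 108), (-26, 14, 118), (-31, 13, 129), (-35, 12, 137), (-39, 11, 145)]
300 [(1, 3, 64), (-7, 2, 81), (-14, 1, 96), (-20, 1, 109), (-43, 4, 59), (-54, 4, 60), (-36, 0, 138)]
340 [(73, -16, 65), (-6, -16, 80), (-13, -15, 95), (-20, -15, 106), (-25, -14, 119), (-30, -14, 128), (-35, -13, 137), (-39, -13, 145)]
375 [(72, -34, 65), (-6, -33, 79), (-14, -31, 93), (-20, -29, 107), (-26, -28, 119), (-31, -26, 130), (-35, -25, 138)]
[ 0.4976 -0.0577  0.0744] [ 1.1679 -1.9934  1.4233]
```

Request:
jog_arm(
  slide=[
    [-0.0006, 0.0068, 0.002],
    [-0.0006, 0.0068, 0.002],
    [-0.0006, 0.0068, 0.002],
    [-0.0006, 0.0068, 0.002],
    [-0.0006, 0.0068, 0.002],
    [-0.0006, 0.0068, 0.002],
    [-0.0006, 0.0068, 0.002],
    [-0.0006, 0.0068, 0.002],
    [0, 0, 0],
  ],
  twist=[0, 0, 0, 0, 0, 0, 0, 0, 0],
)

```text
time: 10.75
ee_pos: [0.4948, -0.0249, 0.0843]
ee_rot: [180.0, -0.0, 95.3]
wrist_force: [0.6, -0.3, 0.2]
grip_width: 0.0855
grip_force: 0.1
```

```bash
python3 pl.py; python3 - <<'E'
import sys; sys.path.insert(0,'.')
from fit import *
p,d,m=shot('side','side5.png')
cv2.imwrite('pics/s5.png',cv2.resize(p[130:330,230:430],(600,600),interpolation=2))
E
```

```text
265 [(109, 23, 64), (98, 22, 66), (0, 20, 84), (-2, 18, 104), (-3, 15, 120), (-4, 13, 134), (-5, 12, 146), (-7, 11, 154)]
300 [(108, 4, 64), (97, 3, 65), (0, 3, 70), (-1, 2, 94), (-2, 1, 114), (-28, 4, 62), (-5, 0, 142), (-5, 0, 155)]
340 [(109, -17, 66), (96, -17, 66), (78, -17, 65), (0, -16, 86), (-2, -15, 109), (-4, -14, 127), (-5, -14, 142), (-5, -13, 155)]
375 [(109, -36, 66), (97, -36, 64), (82, -36, 65), (0, -37, 68), (-1, -32, 99), (-3, -29, 123), (-4, -27, 141), (-5, -25, 155)]
[ 0.4949 -0.0252  0.0842] [ 0.2942 -0.3586 -0.0888]
```

View pics/s5.png

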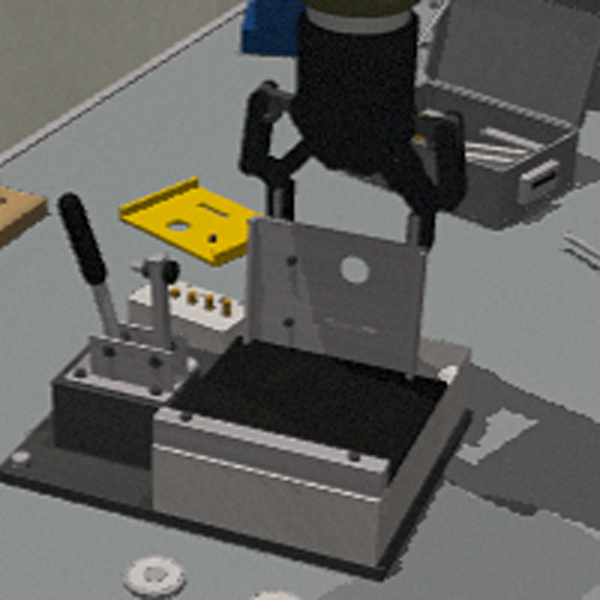

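The plate stands nearly upright on the pad's edge and leans on the fingers. I'll push it over gently.

Request:
jog_arm(
  slide=[
    [-0.0004, 0.0045, 0],
    [-0.0004, 0.0045, 0],
    [-0.0004, 0.0045, 0],
    [-0.0004, 0.0045, 0],
    [-0.0004, 0.0045, 0],
    [-0.0004, 0.0045, 0],
    [-0.0004, 0.0045, 0],
    [-0.0004, 0.0045, 0],
    [-0.0004, 0.0045, 0],
    [0, 0, 0],
    [0, 0, 0],
    [0, 0, 0],
  ],
  twist=[0, 0, 0, 0, 0, 0, 0, 0, 0, 0, 0, 0],
)

```text
time: 12.05
ee_pos: [0.4928, -0.0012, 0.0841]
ee_rot: [-180.0, -0.0, 95.3]
wrist_force: [0.6, -0.3, 0.2]
grip_width: 0.085
grip_force: 0.0
```

```bash
python3 pl.py
```

```text
265 [(128, 20, 81), (94, 20, 77), (76, 20, 77), (60, 20, 77), (41, 21, 76), (24, 21, 77), (-5, 25, 59), (-25, 26, 61)]
300 [(128, 2, 80), (96, 3, 77), (64, 3, 78), (50, 3, 78), (30, 3, 76), (16, 3, 77), (-10, 4, 60), (-28, 5, 60)]
340 [(128, -16, 79), (93, -16, 78), (76, -16, 77), (59, -17, 76), (42, -17, 76), (25, -17, 77), (-3, -18, 59), (-24, -19, 60)]
375 [(129, -34, 79), (93, -34, 77), (76, -34, 77), (60, -34, 78), (42, -35, 78), (25, -35, 76), (-4, -39, 59), (-25, -40, 61)]
[ 0.4928 -0.0012  0.0841] [-0.1792 -0.2456  1.192 ]
```

Request:
jog_arm(
  slide=[
    [0.0022, -0.024, 0],
    [0.0022, -0.024, 0],
    [0, 0, 0],
    [0, 0, -0.05],
    [0, 0, -0.04],
    [0, 0, -0.018],
    [0, 0, 0],
    [0, 0, 0],
  ],
  twist=[0, 0, 0, 0, 0, 0, 0, 0],
)

```text
time: 12.9
ee_pos: [0.4959, -0.0302, 0.0201]
ee_rot: [179.9, 0.0, 95.3]
wrist_force: [0.4, -0.2, 0.7]
grip_width: 0.0855
grip_force: 0.0
```

Request:
jog_arm(
  slide=[
    [-0.0005, 0.0058, 0],
    [-0.0005, 0.0058, 0],
    [-0.0005, 0.0058, 0],
    [-0.0005, 0.0058, 0],
    [-0.0005, 0.0058, 0],
    [-0.0005, 0.0058, 0],
    [0, 0, 0],
  ],
  twist=[0, 0, 0, 0, 0, 0, 0],
)

```text
time: 13.6
ee_pos: [0.4935, -0.0086, 0.0194]
ee_rot: [-180.0, -0.0, 95.3]
wrist_force: [-0.3, -0.3, 0.5]
grip_width: 0.0856
grip_force: 0.0
```

```bash
python3 pl.py
```

```text
265 [(100, 11, 77), (88, 10, 77), (72, 11, 75), (61, 10, 78), (49, 11, 76), (38, 11, 77), (20, 12, 77), (-3, 15, 60)]
300 [(100, 0, 78), (90, 0, 78), (63, 0, 77), (53, 0, 77), (44, 0, 77), (29, 0, 78), (18, 0, 76), (-3, 1, 60)]
340 [(101, -13, 76), (87, -13, 77), (75, -13, 76), (63, -13, 77), (51, -13, 77), (38, -14, 77), (20, -14, 77), (-5, -15, 60)]
375 [(105, -27, 65), (87, -25, 77), (74, -25, 77), (61, -25, 77), (49, -25, 78), (36, -25, 78), (22, -26, 77), (-4, -30, 59)]
[ 0.4936 -0.0088  0.0194] [0.0308 0.1837 0.1794]
```

Request:
jog_arm(
  slide=[
    [-0.0005, 0.0058, 0],
    [-0.0005, 0.0058, 0],
    [-0.0004, 0.0041, 0],
    [-0.0004, 0.0041, 0],
    [-0.0004, 0.0041, 0],
    [-0.0004, 0.0041, 0],
    [0, 0, 0],
  ],
  twist=[0, 0, 0, 0, 0, 0, 0],
)

```text
time: 14.35
ee_pos: [0.492, 0.0081, 0.0194]
ee_rot: [180.0, -0.0, 95.3]
wrist_force: [0.4, 0.1, -0.1]
grip_width: 0.0856
grip_force: 0.2
```

Request:
jog_arm(
  slide=[
    [-0.0003, 0.0035, 0],
    [-0.0003, 0.0035, 0],
    [0, 0, 0],
  ],
  twist=[0, 0, 0],
)

```text
time: 14.65
ee_pos: [0.4917, 0.0122, 0.0194]
ee_rot: [180.0, -0.0, 95.3]
wrist_force: [0.5, -1.5, 0.1]
grip_width: 0.0853
grip_force: 0.6
```

Request:
jog_arm(
  slide=[
    [-0.0003, 0.003, 0],
    [0, 0, 0],
  ],
  twist=[0, 0],
)

```text
time: 14.85
ee_pos: [0.4915, 0.0139, 0.0194]
ee_rot: [-180.0, -0.0, 95.3]
wrist_force: [0.7, -1.5, -1.1]
grip_width: 0.0856
grip_force: 0.8
```

Request:
jog_arm(
  slide=[
    [-0.0003, 0.003, 0],
    [0, 0, 0],
  ],
  twist=[0, 0],
)

```text
time: 15.05
ee_pos: [0.4913, 0.0157, 0.0194]
ee_rot: [180.0, -0.0, 95.3]
wrist_force: [0.8, -1.9, -0.6]
grip_width: 0.0852
grip_force: 0.9
```

Request:
jog_arm(
  slide=[
    [-0.0003, 0.003, 0],
    [0, 0, 0],
  ],
  twist=[0, 0],
)

```text
time: 15.25
ee_pos: [0.4912, 0.0175, 0.0194]
ee_rot: [180.0, -0.0, 95.3]
wrist_force: [0.5, -1.7, 0.2]
grip_width: 0.0852
grip_force: 0.9
```

```bash
python3 pl.py
```

```text
265 [(126, 10, 81), (115, 10, 78), (104, 10, 77), (87, 10, 78), (76, 11, 77), (64, 11, 77), (47, 12, 76), (34, 12, 76)]
300 [(126, 0, 80), (117, 0, 77), (107, 0, 73), (79, 0, 77), (70, 0, 79), (60, 0, 76), (45, 0, 78), (34, 0, 77)]
340 [(126, -13, 80), (114, -13, 77), (102, -13, 76), (89, -13, 78), (78, -13, 78), (65, -14, 77), (47, -14, 77), (33, -14, 77)]
375 [(126, -25, 80), (114, -25, 77), (100, -25, 78), (88, -25, 78), (75, -25, 77), (62, -26, 77), (49, -26, 78), (33, -27, 76)]
[0.4911 0.0175 0.0194] [ 0.5578 -1.9206  0.2576]
```

Nearly at the fence, so I'll push in small steps until the force rises.

Request:
jog_arm(
  slide=[
    [-0.0003, 0.003, 0],
    [0, 0, 0],
  ],
  twist=[0, 0],
)

```text
time: 15.5
ee_pos: [0.491, 0.0181, 0.0194]
ee_rot: [-180.0, 0.1, 95.3]
wrist_force: [-1.2, -10.7, -0.2]
grip_width: 0.0854
grip_force: 5.0
```

Request:
jog_arm(
  slide=[
    [-0.0003, 0.003, 0],
    [0, 0, 0],
  ],
  twist=[0, 0],
)

```text
time: 15.7
ee_pos: [0.4909, 0.0182, 0.0194]
ee_rot: [-180.0, 0.3, 95.3]
wrist_force: [-1.4, -20.6, -1.2]
grip_width: 0.0854
grip_force: 10.2
```

Request:
jog_arm(
  slide=[
    [-0.0002, 0.002, 0],
    [0, 0, 0],
  ],
  twist=[0, 0],
)

```text
time: 15.9
ee_pos: [0.4909, 0.0183, 0.0195]
ee_rot: [-180.0, 0.4, 95.3]
wrist_force: [-2.7, -27.4, -0.8]
grip_width: 0.0856
grip_force: 13.6
```

The plate is against the fence: the force rose to 27 N with no further movement. Now I'll back off, rise, shut the fingers and go above the clamp handle.

Request:
jog_arm(
  slide=[
    [0.003, -0.033, 0],
    [0, 0, 0],
    [0, 0, 0.065],
    [0, 0, 0.065],
    [0, 0, 0.065],
    [0, 0, 0.065],
    [0, 0, 0],
  ],
  twist=[0, 0, 0, 0, 0, 0, 0],
)

```text
time: 16.6
ee_pos: [0.4943, 0.0029, 0.18]
ee_rot: [179.5, 0.1, 95.3]
wrist_force: [0.5, -0.3, -1.2]
grip_width: 0.0854
grip_force: 0.0
```

Request:
jog_arm(
  slide=[
    [0.047, 0.0335, 0],
    [0.047, 0.0335, 0],
    [0.047, 0.0335, 0],
    [0.047, 0.0335, 0],
    [0, 0, 0],
    [0, 0, 0],
    [0, 0, 0],
    [0, 0, 0],
  ],
  twist=[0, 0, 0, 0, 0, 0, 0, 0],
  claw=1,
)

```text
time: 17.4
ee_pos: [0.6046, 0.0824, 0.1755]
ee_rot: [-180.0, -0.0, 95.3]
wrist_force: [0.3, -0.3, 0.2]
grip_width: 0.0002
grip_force: 0.0
```

```bash
python3 - <<'E'
from fit import *
s=manip.get_state(); e=s['ee_pos']*1000; print(e,s['grip_width'])
B=np.array([485.5,-4.2,np.radians(95.2)])
print('tcp fix',loc(e[None],B))
im=[]
for n in('scene','side'):
    P,C=cloud(n,n+'6.png'); P=P*1000; X,Y=loc(P,B); Z=P[:,2]; g=C.mean(1)
    k=(abs(X-72)<35)&(abs(Y+138)<50)&(Z>100)&(g<60)
    for z in range(100,290,10):
        q=k&(Z>=z)&(Z<z+10)
        if q.sum()>2: print(n,z,q.sum(),'X',np.round(np.percentile(X[q],[3,50,97])),'Y',np.round(np.percentile(Y[q],[3,50,97])))
a=cv2.imread('pics/scene6.png');b=cv2.imread('pics/side6.png')
cv2.imwrite('pics/c6.png',np.hstack([cv2.resize(a[130:330,260:460],(400,400),interpolation=2),cv2.resize(b[120:320,180:380],(400,400),interpolation=2)]))
E
```

```text
[604.6227  82.4136 175.4601] 0.0001891057997061861
tcp fix (array([75.4607]), array([-126.4825]))
scene 100 26 X [65. 68. 74.] Y [-144. -106.  -98.]
scene 110 26 X [66. 69. 74.] Y [-147. -105.  -97.]
scene 120 28 X [66. 68. 75.] Y [-149. -105.  -98.]
scene 130 35 X [64. 67. 74.] Y [-158. -146. -100.]
scene 140 66 X [64. 67. 75.] Y [-160. -113.  -94.]
scene 150 60 X [64. 68. 76.] Y [-163. -108.  -93.]
scene 160 24 X [64. 66. 73.] Y [-168. -160. -153.]
scene 170 27 X [63. 66. 71.] Y [-171. -165. -156.]
scene 180 43 X [65. 69. 77.] Y [-172. -166. -159.]
scene 210 10 X [65. 65. 70.] Y [-134. -131. -122.]
scene 220 53 X [63. 68. 80.] Y [-141. -134. -115.]
scene 230 58 X [64. 68. 81.] Y [-141. -134. -115.]
scene 240 57 X [63. 67. 78.] Y [-141. -133. -115.]
scene 250 47 X [61. 65. 70.] Y [-144. -130. -104.]
scene 260 159 X [62. 64. 83.] Y [-158. -135.  -96.]
scene 270 129 X [61. 64. 87.] Y [-166. -135.  -90.]
scene 280 155 X [57. 64. 77.] Y [-174. -125.  -89.]
side 110 3 X [69. 71. 71.] Y [-99. -98. -98.]
side 120 7 X [69. 71. 78.] Y [-147.  -99.  -98.]
side 130 37 X [71. 77. 82.] Y [-153. -145.  -98.]
side 140 72 X [69. 77. 81.] Y [-155. -143.  -91.]
side 150 59 X [69. 77. 81.] Y [-158. -149.  -91.]
side 160 44 X [69. 78. 82.] Y [-162. -155. -151.]
side 170 39 X [70. 78. 81.] Y [-165. -158. -154.]
side 180 31 X [70. 75. 81.] Y [-168. -162. -157.]
side 210 8 X [79. 84. 88.] Y [-130. -127. -121.]
side 220 50 X [70. 82. 87.] Y [-139. -119. -114.]
side 230 56 X [69. 82. 87.] Y [-139. -119. -114.]
side 240 55 X [69. 82. 87.] Y [-139. -118. -113.]
side 250 75 X [80. 86. 89.] Y [-150. -125. -109.]
side 260 204 X [66. 86. 90.] Y [-160. -126.  -95.]
side 270 200 X [66. 86. 91.] Y [-166. -133.  -91.]
side 280 209 X [63. 87. 94.] Y [-174. -137.  -92.]
```

View pics/c6.png

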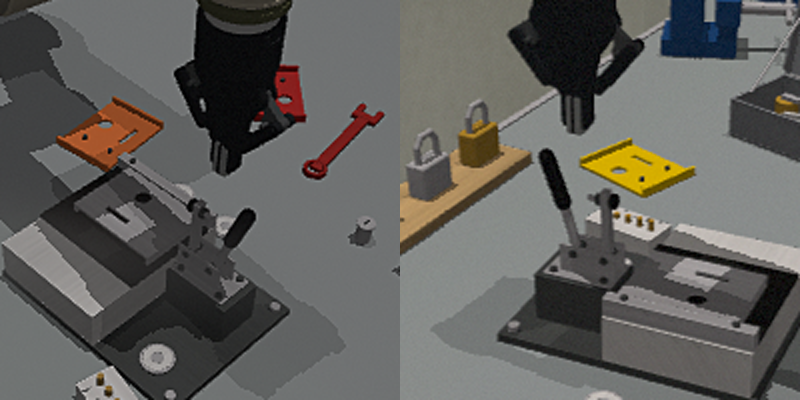

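Request:
jog_arm(
  slide=[
    [0.0005, -0.005, -0.04],
    [0, 0, -0.0417],
    [0, 0, 0],
    [0.0133, 0.0012, -0.0042],
    [0.01, 0.0009, -0.0025],
    [0.0095, 0.0009, -0.0033],
    [0, 0, 0],
  ],
  twist=[0, 0, 0, 0, 0, 0, 0],
)

```text
time: 18.2
ee_pos: [0.6263, 0.0816, 0.1208]
ee_rot: [179.9, 0.0, 95.3]
wrist_force: [-0.4, 0.2, 0.3]
grip_width: 0.0001
grip_force: 0.0
```

Request:
jog_arm(
  slide=[
    [0.0123, 0.0011, -0.0058],
    [0.0118, 0.0011, -0.0067],
    [0.0108, 0.001, -0.0083],
    [0.0103, 0.0009, -0.0085],
    [0, 0, 0],
  ],
  twist=[0, 0, 0, 0, 0],
)

```text
time: 18.7
ee_pos: [0.6527, 0.084, 0.1014]
ee_rot: [-179.9, -0.0, 95.3]
wrist_force: [-0.9, 0.8, 0.8]
grip_width: -0.0001
grip_force: 0.1
```

Request:
jog_arm(
  slide=[
    [0.0091, 0.0008, -0.01],
    [0.0083, 0.0008, -0.0108],
    [0.0066, 0.0006, -0.0117],
    [0.0061, 0.0006, -0.0122],
    [0, 0, 0],
  ],
  twist=[0, 0, 0, 0, 0],
)

```text
time: 19.2
ee_pos: [0.6704, 0.0857, 0.0744]
ee_rot: [-179.9, -0.0, 95.3]
wrist_force: [0.0, -0.4, -0.7]
grip_width: -0.0001
grip_force: 0.0
```

```bash
cat > hd.py <<'E'
from fit import *
import sys
B=np.array([485.5,-4.2,np.radians(95.2)])
for n in('scene','side'):
    P,C=cloud(n,n+'7%s.png'%sys.argv[1]); P=P*1000; X,Y=loc(P,B); Z=P[:,2]; g=C.mean(1)
    k=(abs(X-72)<14)&(g<60)&(Z>72)&(Z<200)
    for y in range(-250,-20,12):
        q=k&(Y>=y)&(Y<y+12)
        if q.sum()>2: print(n,y,q.sum(),'Z',np.round(np.percentile(Z[q],[3,50,97])))
e=manip.get_state(); print(loc(e['ee_pos'][None]*1000,B),e['ee_pos'],e['wrist_force'])
E
python3 hd.py a
```

```text
scene -250 32 Z [183. 193. 199.]
scene -238 96 Z [109. 171. 198.]
scene -226 106 Z [108. 164. 196.]
scene -214 177 Z [106. 153. 194.]
scene -202 137 Z [102. 138. 192.]
scene -190 110 Z [ 99. 156. 196.]
scene -178 42 Z [ 97. 164. 174.]
scene -166 96 Z [ 93. 178. 191.]
scene -154 102 Z [ 79. 183. 200.]
scene -142 72 Z [ 73.  90. 197.]
scene -130 52 Z [75. 88. 94.]
scene -118 51 Z [75. 84. 93.]
scene -106 38 Z [75. 89. 93.]
scene -94 15 Z [82. 90. 93.]
scene -82 21 Z [74. 92. 98.]
scene -70 23 Z [ 73.  90. 100.]
scene -58 34 Z [ 77. 100. 120.]
scene -46 38 Z [ 74.  98. 116.]
scene -34 8 Z [74. 76. 97.]
scene -22 16 Z [74. 77. 79.]
side -250 31 Z [182. 192. 199.]
side -238 144 Z [112. 184. 198.]
side -226 101 Z [108. 161. 197.]
side -214 92 Z [104. 139. 173.]
side -202 156 Z [103. 156. 198.]
side -190 232 Z [100. 144. 181.]
side -178 85 Z [101. 172. 199.]
side -166 54 Z [162. 173. 198.]
side -154 49 Z [176. 188. 199.]
side -142 48 Z [ 83. 188. 200.]
side -130 8 Z [84. 86. 94.]
side -106 9 Z [82. 85. 89.]
side -58 5 Z [102. 106. 107.]
side -46 44 Z [ 89.  96. 110.]
side -34 7 Z [ 91.  96. 104.]
(array([72.8436]), array([-192.0806])) [0.6702 0.0858 0.0753] [-0.1755 -0.1358  0.6531]
```

Request:
jog_arm(
  slide=[
    [0.0046, 0.0004, -0.0125],
    [0.0033, 0.0003, -0.0117],
    [0, 0, 0],
  ],
  twist=[0, 0, 0],
)

```text
time: 19.6
ee_pos: [0.6752, 0.0861, 0.0624]
ee_rot: [180.0, 0.0, 95.3]
wrist_force: [-3.6, -0.2, 8.1]
grip_width: 0.0002
grip_force: 4.1
```

Request:
jog_arm(
  slide=[
    [0, 0, -0.0035],
    [0, 0, 0],
  ],
  twist=[0, 0],
)

```text
time: 19.8
ee_pos: [0.6755, 0.0861, 0.062]
ee_rot: [179.9, 0.0, 95.3]
wrist_force: [-8.7, -0.6, 19.4]
grip_width: -0.0001
grip_force: 9.7
```

Request:
jog_arm(
  slide=[
    [0, 0, -0.0035],
    [0, 0, 0],
  ],
  twist=[0, 0],
)

```text
time: 20.0
ee_pos: [0.6756, 0.0861, 0.0617]
ee_rot: [179.8, 0.1, 95.3]
wrist_force: [-11.9, -0.5, 28.8]
grip_width: -0.0002
grip_force: 14.9
```

Request:
jog_arm(
  slide=[
    [0, 0, 0.03],
    [0, 0, 0.06],
    [0, 0, 0.07],
    [-0.03, -0.08, 0.03],
    [-0.03, -0.08, 0],
    [-0.03, -0.08, 0],
    [-0.03, -0.08, 0],
    [0, 0, 0],
    [0, 0, 0],
  ],
  twist=[0, 0, 0, 0, 0, 0, 0, 0, 0],
)

```text
time: 20.9
ee_pos: [0.6057, -0.0994, 0.1694]
ee_rot: [-180.0, -0.0, 95.2]
wrist_force: [0.1, -0.7, -0.2]
grip_width: 0.0002
grip_force: 0.0
```

```bash
python3 hd.py b | grep -v ' -1[0-6]' ; python3 - <<'E'
import cv2,numpy as np
a=cv2.imread('pics/scene7b.png');b=cv2.imread('pics/side7b.png')
cv2.imwrite('pics/c7.png',np.hstack([cv2.resize(a[170:320,260:410],(400,400),interpolation=2),cv2.resize(b[190:310,230:350],(400,400),interpolation=2)]))
E
```

```text
scene -238 48 Z [ 93. 101. 104.]
scene -226 45 Z [ 92. 101. 104.]
scene -214 42 Z [ 91. 100. 103.]
scene -202 41 Z [ 91.  99. 103.]
scene -190 36 Z [ 91.  98. 101.]
scene -178 6 Z [90. 92. 97.]
scene -94 11 Z [84. 89. 92.]
scene -82 9 Z [73. 86. 89.]
scene -70 15 Z [73. 79. 88.]
scene -58 16 Z [76. 84. 93.]
scene -46 35 Z [ 78.  91. 100.]
scene -34 3 Z [76. 78. 83.]
side -238 29 Z [ 92.  99. 104.]
side -226 40 Z [ 92.  99. 103.]
side -214 43 Z [ 90.  98. 102.]
side -202 44 Z [ 88.  97. 101.]
side -190 47 Z [ 88.  95. 100.]
side -178 4 Z [89. 93. 97.]
side -46 34 Z [77. 87. 95.]
side -34 3 Z [76. 77. 80.]
(array([-104.0627]), array([-111.745])) [ 0.6062 -0.0977  0.1694] [0.5903 0.3881 0.3341]
```

View pics/c7.png

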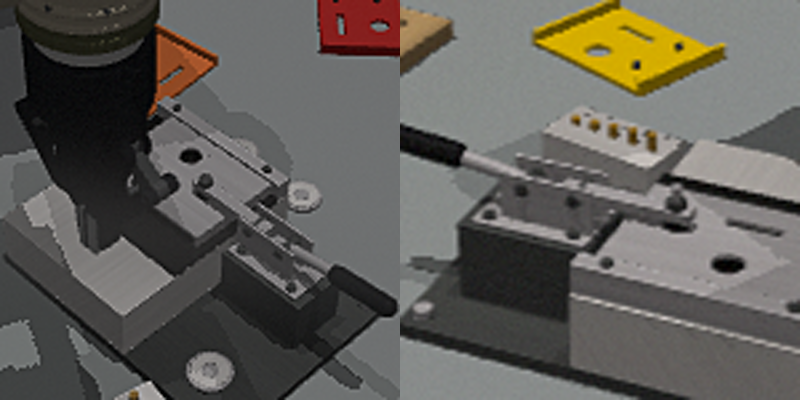

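Handle is down and the arm is on the plate, but the grip's slope suggests a few hundredths of a radian might remain. I'll press again at its outer end.

Request:
jog_arm(
  slide=[
    [0.0323, 0.062, 0],
    [0.0323, 0.062, 0],
    [0.0323, 0.062, 0],
    [0.0323, 0.062, 0],
    [0.0323, 0.062, 0],
    [0, 0, 0],
    [0, 0, -0.06],
    [0, 0, -0.055],
    [0, 0, -0.0525],
    [0, 0, 0],
    [0, 0, 0],
  ],
  twist=[0, 0, 0, 0, 0, 0, 0, 0, 0, 0, 0],
)

```text
time: 22.1
ee_pos: [0.7027, 0.0884, 0.069]
ee_rot: [-180.0, -0.0, 95.4]
wrist_force: [0.0, 0.4, 0.6]
grip_width: -0.0001
grip_force: 0.0
```

Request:
jog_arm(
  slide=[
    [0, 0, -0.0033],
    [0, 0, -0.0033],
    [0, 0, 0],
  ],
  twist=[0, 0, 0],
)

```text
time: 22.4
ee_pos: [0.7028, 0.0877, 0.0653]
ee_rot: [180.0, -0.0, 95.3]
wrist_force: [-0.1, 0.5, -0.4]
grip_width: -0.0003
grip_force: 0.1
```

Request:
jog_arm(
  slide=[
    [0, 0, -0.0033],
    [0, 0, 0],
  ],
  twist=[0, 0],
)

```text
time: 22.6
ee_pos: [0.7031, 0.0876, 0.0647]
ee_rot: [179.9, 0.0, 95.3]
wrist_force: [-2.1, 0.2, 6.6]
grip_width: 0.0002
grip_force: 3.2
```

Request:
jog_arm(
  slide=[
    [0, 0, -0.0033],
    [0, 0, 0],
  ],
  twist=[0, 0],
)

```text
time: 22.8
ee_pos: [0.7033, 0.0876, 0.0643]
ee_rot: [179.8, 0.0, 95.3]
wrist_force: [-5.9, 0.7, 14.5]
grip_width: 0.0
grip_force: 7.3
```

Request:
jog_arm(
  slide=[
    [0, 0, -0.0033],
    [0, 0, 0],
  ],
  twist=[0, 0],
)

```text
time: 23.0
ee_pos: [0.7035, 0.0876, 0.064]
ee_rot: [179.7, 0.0, 95.3]
wrist_force: [-8.9, 0.8, 22.7]
grip_width: 0.0002
grip_force: 11.6
```

Request:
jog_arm(
  slide=[
    [0, 0, -0.0033],
    [0, 0, 0],
  ],
  twist=[0, 0],
)

```text
time: 23.2
ee_pos: [0.7036, 0.0876, 0.0637]
ee_rot: [179.7, 0.1, 95.3]
wrist_force: [-13.1, 0.2, 31.2]
grip_width: -0.0003
grip_force: 16.0
```

Both press points stopped hard, with tip heights of 103.4 mm and 105.5 mm. That matches a closed handle whose grip line rises 8 mm over 74 mm. I'll retreat and check by numbers that the plate is square.

Request:
jog_arm(
  slide=[
    [0, 0, 0.03],
    [0, 0, 0.06],
    [0, 0, 0.08],
    [0, 0, 0.04],
    [-0.06, -0.04, 0],
    [-0.06, -0.04, 0],
    [-0.06, -0.04, 0],
    [-0.06, -0.04, 0],
    [-0.06, -0.04, 0],
    [-0.05, -0.03, 0],
    [0, 0, 0],
    [0, 0, 0],
  ],
  twist=[0, 0, 0, 0, 0, 0, 0, 0, 0, 0, 0, 0],
)

```text
time: 24.4
ee_pos: [0.493, -0.0508, 0.1839]
ee_rot: [179.9, 0.0, 95.2]
wrist_force: [0.6, -0.4, 0.1]
grip_width: -0.0003
grip_force: 0.0
```

```bash
python3 - <<'E'
from h import *
s=manip.get_state(); print(s['ee_pos'],s['wrist_force'])
p,d,m=shot('wrist','wf.png'); g=cv2.GaussianBlur(cv2.cvtColor(p,6),(3,3),0).astype(float); M=np.array(m['cam_to_world'])
a=np.radians(95.2)
def fx(q): dx,dy=q[0]*1e3-485.5,q[1]*1e3+4.2; return np.cos(a)*dx+np.sin(a)*dy,-np.sin(a)*dx+np.cos(a)*dy
def px(X,Y,Z):
    c,s=np.cos(a),np.sin(a); w=np.array([485.5+c*X-s*Y,-4.2+s*X+c*Y,Z])/1e3
    v=M[:3,:3].T@(w-M[:3,3]); t=np.arctan2(np.hypot(v[0],v[1]),v[2]); r=t*m['fx']/np.hypot(v[0],v[1]); return m['cy']+v[1]*r,m['cx']+v[0]*r
for Y in range(-60,50,10):
    def prof(Xs,Z): return np.array([cv2.getRectSubPix(g.astype(np.float32),(1,1),px(x,Y,Z)[::-1])[0,0] for x in Xs])
    n=np.arange(15,45,.5); f=prof(n,76); k=np.argmax(abs(np.diff(f)))
    q=np.arange(114,130,1); print(Y,'near edge',n[k],'|d|',int(abs(np.diff(f))[k]),'far',prof(q,77).astype(int), [round(v) for v in px(30,Y,76)])
E
```

```text
[ 0.49297035 -0.0507938   0.18389064] [ 0.63725918 -0.36461782  0.11088075]
-60 near edge 33.0 |d| 33 far [224 224 224 224 224 225 225 225 223 207 177 178 210 218 183 132] [124, 393]
-50 near edge 33.5 |d| 34 far [223 223 223 223 224 224 225 224 217 188 160 174 211 227 226 224] [123, 381]
-40 near edge 33.0 |d| 33 far [223 222 221 221 222 223 223 224 221 199 167 170 203 224 226 224] [123, 368]
-30 near edge 33.0 |d| 34 far [222 221 221 221 221 223 223 223 222 209 185 183 211 226 226 224] [123, 355]
-20 near edge 33.5 |d| 31 far [222 221 221 221 221 222 223 223 221 198 163 166 201 223 226 225] [122, 342]
-10 near edge 33.5 |d| 32 far [221 221 221 221 222 222 222 222 221 203 176 176 205 224 227 224] [122, 329]
0 near edge 33.5 |d| 32 far [221 220 220 221 221 222 223 222 219 199 170 172 203 224 226 224] [122, 316]
10 near edge 33.5 |d| 31 far [220 220 221 221 221 222 222 221 221 207 179 175 202 222 226 224] [122, 303]
20 near edge 33.5 |d| 32 far [220 220 220 221 222 223 223 222 219 197 163 167 201 222 225 224] [122, 290]
30 near edge 33.0 |d| 33 far [220 221 221 221 222 222 222 222 220 203 173 170 199 222 225 224] [123, 277]
40 near edge 33.5 |d| 32 far [220 220 221 221 223 223 222 221 216 195 163 165 198 220 225 224] [123, 265]
```

The edges are straight and parallel (near edge 33.0–33.5 mm all along, with an even contact line at the fence). The plate is flush and square, and nothing is touching it.

```bash
python3 -c "
from rig import manip
print(manip.close_job())"
```

```text
the job is handed in; nothing more can be done
None
```

The faceplate is turned show face up on the pad, flush and square against the fence, with the toggle clamp closed on it; I handed the job in at about 24.5 s of the 58 s allowed and have not seen the judgement.

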